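# Switch the solvent selector valve and start the pump

## Robot

A 6-joint arm with a two-finger parallel gripper is mounted at the origin on the work surface. World frame = base frame: x ahead of the robot, y to its left, z up, the work surface at z = 0. Lengths are in m, angles in rad, forces in N, time in s.
With the tool pointing down it reaches from about 0.35 to 0.775 m from the base axis. Payload 7.3 kg.
Tool frame: the origin (TCP) lies at the very end of the fingers, on their centre line; the grasp point (between the pads) lies 19 mm behind it; z points along the fingers, y is the line along which they close (so a half turn about z gives the same grasp; the last joint's range is limited). The gripper opens to 92 mm and grips with 3 to 60 N. Pads are 19 mm wide; open, the fingers measure 130 mm over their backs; the gripper's body (75 mm by 190 mm) begins 47 mm behind the grasp point.
Start: joints at [-1.335, 0.342, 1.524, -0, 1.275, -0.146], TCP at [0.196, -0.487, 0.203] pointing down, gripper open.
Joint ranges: [-2.53, 2.53], [-0.77, 2.02], [0.04, 2.7], [-1, 4.14], [0.28, 2.66], [-3.11, 3.11]. Speed limits (rad/s): [2.57, 2.57, 3.14, 3.14, 3.14, 3.14].

## Interface

Orientations are given as [roll, pitch, yaw] about the fixed x, y, z axes, in that order (R = Rz(yaw) Ry(pitch) Rx(roll)).
In Python, from cell import robot gives the robot as it stands. The module is installed in compiled form; this text tells all that it offers.
- The arm moves only by the tool arm_command, never from a script. Its argument "moves" is a list of rows, each a list of 3 entries, a list of its own where there are three numbers: the shift along the tool's x, y, z in m, then the turn, a rotation vector about the tool's x, y, z in rad, then the finger opening in m, from 0 to 0.0918. In form: [[[dx, dy, dz], [ax, ay, az], claw], ...]. A call has exactly 5 rows; each row is the pose to reach, as a shift and turn from the pose commanded when the call began, along the tool's axes at that moment; what a row does not reach only later rows make up. A row lasts 1/10 s, in which the tool goes at most 50 mm and 8.59 degrees, less where a joint would pass 70% of its speed; a pose out of reach is approached as far as the arm can. A call with a gripper value outside its range is refused whole. The fingers move at their own pace and stop on an object; "squeeze" is the grip in N (left out, the last holds). Time passes only in rows, so rows that repeat a pose let the fingers close, or fill a call up. It gives the time, the measured TCP pose, the force, the opening and the grip force at its end, in the units of the state.
- robot.observe(): the state, without advancing time (a new reading comes with each control period).
- robot.read_camera(name): name is "scene" or "side" or "wrist"; returns the picture (480x640x3 uint8, red, green, blue); there is no depth.
- robot.camera_model(name): a dict with "fx", "fy", "cx", "cy" (pixels), "R" (3x3) and "t" (3): a world point X has camera coordinates R X + t. Camera axes: x right, y down, z forward; pixel columns grow to the right and rows downward; lengths in m; the calibration is good to about 2 mm. A picture is of the moment at which its call begins: read the wrist's pose just before it. camera_model takes no time and is no camera call; for the wrist camera it gives the pose at the moment of the call.
- robot.hand_in(): hands the job in; it is judged then, once.
The state is a dict: "time": time; "qpos": joint angles; "qvel": joint speeds; "joint_efforts": joint torques, N m; "tool_pos": TCP position; "tool_rot": TCP orientation; "contact_force": force on the tool from outside, world axes, zero at the start; "torque": the same for the moment, N m; "opening": finger opening in m; "grip_force": force on a finger pad.
Only numpy, scipy, OpenCV 4.12 (cv2) and the standard library are available. Lean on these libraries where they do the work, as an engineer would, in place of code of your own. Each camera call takes 0.05 s, during which the arm holds its last target. There are 200 camera calls.

## Task

Switch the feed over to the blue solvent line: push the black lever of the selector valve round until it points straight at the blue port fitting, leave it there, and only then press the green start button on the valve right down and let it come back up. The lever is only to be pushed sideways, never pulled up from its seat; leave the bottle, beaker, vial and spanner where they are.

Things in the scene. Friction and masses are not known exactly. Their poses are not given: they have to be found in the camera images.
- valve: solvent selector valve fixed to the bench: cream box 226 x 226 mm, 40 mm high, on a 234 mm dark foot plate, with a round grey dial (216 mm in diameter) whose top is 50 mm above the bench. Origin at the centre of its underside, below the lever's axis; z up. The four ports stand on the dial at directions of about +43, -43, +92 and -92 degrees from the valve's +x axis (counter-clockwise positive from above), their colours in any order; the start button lies on its -x side
- lever (a joint): angle of the black lever about its upright axis at the dial's centre, rad: 0 points along the valve's +x axis, positive is counter-clockwise from above; end stops at -2.0 and +2.0; starts between the two middle ports. It has no spring or notches: it resists with friction (about 2 N at 55 mm from the axis) and stays where it is left. Lifting takes about 6 N and raises it at most 12 mm
- lever_axis (a point): point on the lever's turning axis at the height of the lever blade's top, 34 mm above the dial (84 mm above the bench); its x axis points along the lever, z up
- lever_tip (a point): outer end of the lever at the height of its top (84 mm above the bench), 82 mm from the axis, with a white line along the top from hub to tip. The blade is 12 mm wide (7 mm in its last 10 mm) and 26 mm tall, its underside 8 mm above the dial; the hub is 30 mm in diameter, its top 39 mm above the dial
- port_blue: port fitting, a blue plastic stub on the valve's dial, 20 mm in diameter at the foot, 22 mm tall plus a 3 mm steel tip; fixed; origin at the centre of its foot (on the dial, 50 mm above the bench), 97 mm from the lever's axis. The lever is to point at this one
- port_red: port fitting, a red plastic stub on the valve's dial, 20 mm in diameter at the foot, 22 mm tall plus a 3 mm steel tip; fixed; origin at the centre of its foot (on the dial, 50 mm above the bench), 97 mm from the lever's axis
- port_yellow: port fitting, a yellow plastic stub on the valve's dial, 20 mm in diameter at the foot, 22 mm tall plus a 3 mm steel tip; fixed; origin at the centre of its foot (on the dial, 50 mm above the bench), 97 mm from the lever's axis
- port_white: port fitting, a white plastic stub on the valve's dial, 20 mm in diameter at the foot, 22 mm tall plus a 3 mm steel tip; fixed; origin at the centre of its foot (on the dial, 50 mm above the bench), 97 mm from the lever's axis
- start (a joint): travel of the green start button, m: 0 up, 0.006 fully down; it springs back; fully down takes 5 N
- start_top (a point): centre of the top of the green start button (28 mm in diameter) in a grey housing; its top is 18 mm above the dial (68 mm above the bench) and it lies 68 mm from the lever's axis; pressed straight down
- bottle: loose glass bottle with a blue cap, 68 mm in diameter, 150 mm tall; origin at the centre of its underside
- beaker: loose glass beaker, 66 mm in diameter at the rim, 85 mm tall; origin at the centre of its underside
- vial: loose amber vial with a white cap, 32 mm in diameter, 48 mm tall; origin at the centre of its underside
- spanner: loose steel spanner, 150 mm long, lying flat on the bench along its own x axis; origin at its underside near the middle

How it is judged:
By the outcome, as a careful person would: the job done as asked, in the order asked, and still so for the second after the job is handed in, with the robot touching nothing.
It also fails if it takes over 48 s, if anything falls off the work surface, if the arm or the gripper's body presses on something with over 40 N, if the wrist force passes 120 N, or if a joint passes its speed limit or range.

## Working session

There is one attempt and no reset: what is moved stays moved. The work goes in short steps, Python scripts to look and compute and a tool call to move; the robot and the scene stay as the last step left them, time stands still between calls to the robot, and variables do not carry over. Pictures are saved under pics/ and viewed, at most 10 in all, crops included, and the job is handed in when it is done.

Besides the shell and the picture viewer there is one more tool, called after "Request:" as name(argument=value, ...), one argument or row to a line, values as JSON. arm_command: Moves the arm, as the interface text tells. Its arguments: {"type":"object","properties":{"moves":{"type":"array"},"squeeze":{"type":"number"}},"required":["moves"]}

```bash
mkdir -p pics; python3 - <<'E'
from cell import robot
import cv2, numpy as np, json
s=robot.observe(); print(s['time'],s['tool_pos'],s['tool_rot'])
ims=[]
for n in ("scene","side"):
    im=robot.read_camera(n); m=robot.camera_model(n)
    cv2.imwrite(f"pics/{n}0.png",im[:,:,::-1])
    print(n,{k:np.round(v,3).tolist() for k,v in m.items()})
E
```

```text
0.0 [ 0.1955394  -0.4867403   0.20274808] [-3.14004544e+00 -2.43020433e-04  3.81814614e-01]
scene {'fx': 606.739, 'fy': 606.739, 'cx': 312.128, 'cy': 246.536, 'R': [[-0.902, 0.432, 0.006], [0.362, 0.763, -0.536], [-0.236, -0.481, -0.844]], 't': [0.52, -0.205, 1.385]}
side {'fx': 474.359, 'fy': 474.359, 'cx': 324.174, 'cy': 233.067, 'R': [[0.992, -0.128, -0.01], [-0.086, -0.601, -0.795], [0.096, 0.789, -0.607]], 't': [-0.572, 0.153, 0.811]}
```

View pics/scene0.png

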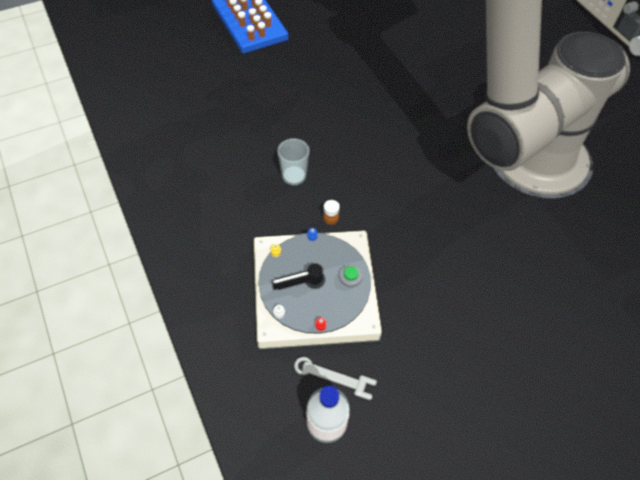

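View pics/side0.png

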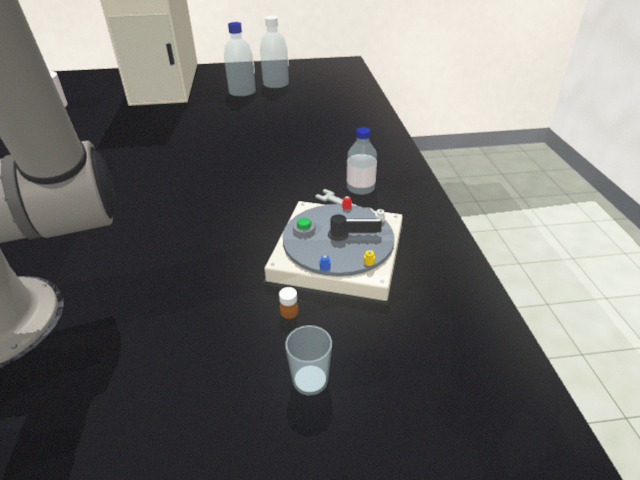

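The scene view shows blue at (312,234), yellow (276,250), white (279,311), red (320,324), the button at (350,273), the hub at (316,272) and the lever tip near (276,284). In the side view blue is at (325,263), yellow (370,258), red (347,203), white (380,215), the button at (304,224) and the hub at (338,225). Next I'll triangulate these points.

```bash
cat > h.py <<'E'
import cv2, numpy as np
def blob(im,col,seed,r=16):
    hsv=cv2.cvtColor(im,cv2.COLOR_RGB2HSV)
    rng=dict(blue=((110,120,60),(130,255,255)),yellow=((18,130,120),(34,255,255)),red=((0,150,90),(8,255,255)),
      green=((50,120,60),(75,255,255)),white=((0,0,190),(179,40,255)))[col]
    m=cv2.inRange(hsv,*map(np.array,rng))
    if col=='red': m|=cv2.inRange(hsv,np.array((172,150,90)),np.array((179,255,255)))
    w=np.zeros_like(m); cv2.circle(w,seed,r,255,-1); m&=w
    n,_,st,c=cv2.connectedComponentsWithStats(m)
    i=1+np.argmax(st[1:,4]); return c[i],st[i]
def P(m): return np.diag([1,1,1.])@np.array([[m['fx'],0,m['cx']],[0,m['fy'],m['cy']],[0,0,1]])@np.c_[m['R'],m['t']]
def tri(ms,px):
    X=cv2.triangulatePoints(P(ms[0]),P(ms[1]),np.array(px[0],float).reshape(2,1),np.array(px[1],float).reshape(2,1)).ravel()
    return X[:3]/X[3]
def plane(m,px,z):
    R,t=np.array(m['R']),np.array(m['t']); c=-R.T@t
    d=R.T@np.array([(px[0]-m['cx'])/m['fx'],(px[1]-m['cy'])/m['fy'],1]); return c+d*(z-c[2])/d[2]
E
python3 - <<'E'
from h import *
from cell import robot
ms=[robot.camera_model(n) for n in("scene","side")]
ims=[cv2.imread(f"pics/{n}0.png")[:,:,::-1].copy() for n in("scene","side")]
seeds=dict(blue=((312,234),(325,263)),yellow=((276,250),(370,258)),red=((320,324),(347,203)),white=((279,311),(380,215)),green=((350,273),(304,224)))
pt={}
for k,s in seeds.items():
    b=[blob(im,k,q,9 if k=='white' else 14) for im,q in zip(ims,s)]
    X=tri(ms,[x[0] for x in b]); pt[k]=X
    zz=.068 if k=='green' else .062
    print(k,[x[0].round(1).tolist()+[int(x[1][4])] for x in b],X.round(4),[plane(m,x[0],zz)[:2].round(4).tolist() for m,x in zip(ms,b)])
# circle centre of ports
A=np.array([[*(2*pt[k][:2]),1] for k in('blue','yellow','red','white')]);b=[(pt[k][:2]**2).sum() for k in('blue','yellow','red','white')]
s=np.linalg.lstsq(A,np.array(b),rcond=None)[0]; c=s[:2]; print('c',c,'r',np.sqrt(s[2]+c@c), 'green r',np.hypot(*(pt['green'][:2]-c)))
for k in pt: d=pt[k][:2]-c; print(k,np.degrees(np.arctan2(d[1],d[0])).round(1),np.hypot(*d).round(4))
for im,x,y,n in((ims[0],240,220,'s'),(ims[1],260,185,'d')):
    cv2.imwrite(f"pics/crop_{n}.png",cv2.resize(im[y:y+130,x:x+150],None,fx=5,fy=4.6,interpolation=cv2.INTER_CUBIC)[:,:,::-1])
E
```

```text
blue [[311.9, 233.5, 88], [324.8, 263.9, 113]] [0.5791 0.0028 0.0601] [[0.5798, 0.0039], [0.5788, 0.0006]]
yellow [[275.5, 250.8, 81], [368.9, 258.1, 130]] [0.6597 0.0083 0.059 ] [[0.6606, 0.01], [0.6583, 0.005]]
red [[320.4, 324.9, 79], [346.7, 202.7, 89]] [0.65   0.1874 0.0599] [[0.651, 0.1881], [0.6486, 0.1847]]
white [[278.8, 311.0, 126], [380.7, 214.9, 120]] [0.7075 0.131  0.0628] [[0.7071, 0.1307], [0.7082, 0.1319]]
green [[350.6, 272.9, 147], [303.4, 222.9, 128]] [0.5534 0.1187 0.0677] [[0.554, 0.1188], [0.5526, 0.1187]]
c [0.61451846 0.09553987] r 0.09887076629367197 green r 0.06535841961393189
blue -110.9 0.0993
yellow -62.6 0.0982
red 68.9 0.0985
white 20.9 0.0995
green 159.3 0.0654
```

```bash
cat >> h.py <<'E'
from scipy.spatial.transform import Rotation as Ro
def go(s,pos,yaw):
    R0=Ro.from_euler('xyz',s['tool_rot']); R1=Ro.from_euler('xyz',[np.pi,0,yaw])
    return R0.inv().apply(np.array(pos)-s['tool_pos']).round(4),(R0.inv()*R1).as_rotvec().round(4)
E
python3 - <<'E'
from h import *
from cell import robot
ms=[robot.camera_model(n) for n in("scene","side")]
c=np.array([.6145,.0955])
for m,n,roi in((ms[0],'scene',(262,262,314,296)),(ms[1],'side',(342,214,392,236))):
    g=cv2.cvtColor(cv2.imread(f"pics/{n}0.png"),cv2.COLOR_BGR2GRAY)
    x0,y0,x1,y1=roi; ys,xs=np.where(g[y0:y1,x0:x1]>170); xs+=x0; ys+=y0
    W=np.array([plane(m,(x,y),.084)[:2] for x,y in zip(xs,ys)])
    r=np.hypot(*(W-c).T); W=W[r<.084]
    vx,vy,_,_=cv2.fitLine(W.astype(np.float32),cv2.DIST_L2,0,.01,.01).ravel()
    print(n,len(W),'dir',np.degrees(np.arctan2(vy,vx)),'mean ang',np.degrees(np.arctan2(*(W.mean(0)-c)[::-1])),'rmax',np.hypot(*(W-c).T).max())
print('bottle',plane(ms[0],(328,425),.02),plane(ms[1],(362,188),0.0))
print(go(robot.observe(),(.64,.06,.20),1.2))
E
```

```text
scene 101 dir -8.258365 mean ang -10.409732246373329 rmax 0.08116467088302054
side 93 dir 1.4146082 mean ang -1.8183226041657328 rmax 0.08392899800015162
bottle [0.71184978 0.34430285 0.02      ] [0.71205584 0.3337835  0.        ]
(array([ 0.6162, -0.3418,  0.0034]), array([-1.200e-03, -7.000e-04, -8.182e-01]))
```

View pics/crop_s.png

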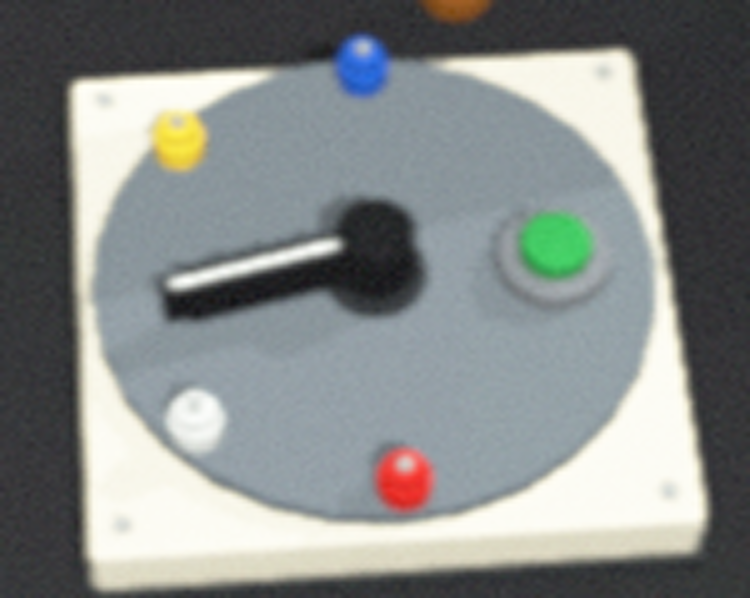

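The scene crop shows the lever pointing about -8° in world axes, midway between yellow (180,140) and white (195,420). Blue is at (360,65) and the button at (555,240). I'll move above the CCW side of the lever with the fingers closed.

Request:
arm_command(
  moves=[
    [[0.04, -0.023, 0], [0, 0, -0.08], 0],
    [[0.08, -0.046, 0], [0, 0, -0.16], 0],
    [[0.12, -0.069, 0], [0, 0, -0.24], 0],
    [[0.16, -0.092, 0], [0, 0, -0.32], 0],
    [[0.2, -0.115, 0], [0, 0, -0.4], 0],
  ],
  squeeze=10,
)

```text
time: 0.6
tool_pos: [0.339, -0.3043, 0.2032]
tool_rot: [-3.141, -0.0, 0.785]
contact_force: [0.6, 0.1, 0.1]
opening: 0.0562
grip_force: 0.0
```

```bash
python3 - <<'E'
from h import *
from cell import robot
s=robot.observe(); print(s['time'],s['tool_pos'],s['tool_rot'],s['contact_force'],s['opening'])
print(go(s,(.667,.1123,.20),1.43))
E
```

```text
0.6 [ 0.33903279 -0.30425728  0.20319517] [-3.14119146e+00 -7.45030872e-05  7.84587505e-01] [0.64031426 0.06982171 0.1245508 ] 0.05615817599938205
(array([ 0.5264, -0.0631,  0.0033]), array([-4.000e-04, -2.000e-04, -6.454e-01]))
```

Request:
arm_command(
  moves=[
    [[0.045, -0.005, 0], [0, 0, -0.06], 0],
    [[0.09, -0.01, 0], [0, 0, -0.12], 0],
    [[0.135, -0.015, 0], [0, 0, -0.18], 0],
    [[0.18, -0.02, 0], [0, 0, -0.24], 0],
    [[0.225, -0.025, 0], [0, 0, -0.3], 0],
  ],
)

```text
time: 1.1
tool_pos: [0.4812, -0.1279, 0.2032]
tool_rot: [-3.141, 0.0, 1.084]
contact_force: [1.3, -0.4, 0.5]
opening: 0.0163
grip_force: 0.0
```

```bash
python3 - <<'E'
from h import *
from cell import robot
s=robot.observe(); print(s['time'],s['tool_pos'],s['tool_rot'],s['contact_force'],s['opening'])
print(go(s,(.667,.1123,.20),1.43))
E
```

```text
1.1 [ 0.48116941 -0.12794267  0.20320938] [-3.14122111e+00  2.10493613e-04  1.08437677e+00] [ 1.30668179 -0.41917841  0.47829773] 0.016305929420414172
(array([0.2992, 0.052 , 0.0031]), array([-4.000e-04,  1.000e-04, -3.456e-01]))
```

Request:
arm_command(
  moves=[
    [[0.04, 0.007, 0], [0, 0, -0.05], 0],
    [[0.085, 0.015, 0], [0, 0, -0.1], 0],
    [[0.13, 0.023, 0], [0, 0, -0.15], 0],
    [[0.175, 0.03, 0], [0, 0, -0.2], 0],
    [[0.215, 0.037, 0], [0, 0, -0.25], 0],
  ],
)

```text
time: 1.6
tool_pos: [0.6148, 0.0448, 0.2029]
tool_rot: [-3.141, 0.0, 1.335]
contact_force: [0.8, -1.0, 0.4]
opening: 0.001
grip_force: 0.0
```

```bash
python3 - <<'E'
from h import *
from cell import robot
s=robot.observe(); print(s['time'],s['tool_pos'],s['tool_rot'],s['contact_force'],s['opening'])
print(go(s,(.667,.1123,.20),1.43))
m=robot.camera_model("wrist"); im=robot.read_camera("wrist"); cv2.imwrite("pics/w1.png",im[:,:,::-1])
np.savez("w1.npz",**{k:np.array(v) for k,v in m.items()})
E
```

```text
1.6 [0.61481494 0.0448321  0.2028692 ] [-3.14079362e+00  1.26970213e-04  1.33453784e+00] [ 0.83749955 -0.97931515  0.42243485] 0.0009672440734531696
(array([0.0778, 0.0349, 0.0028]), array([-0.0008,  0.0001, -0.0955]))
```

View pics/w1.png

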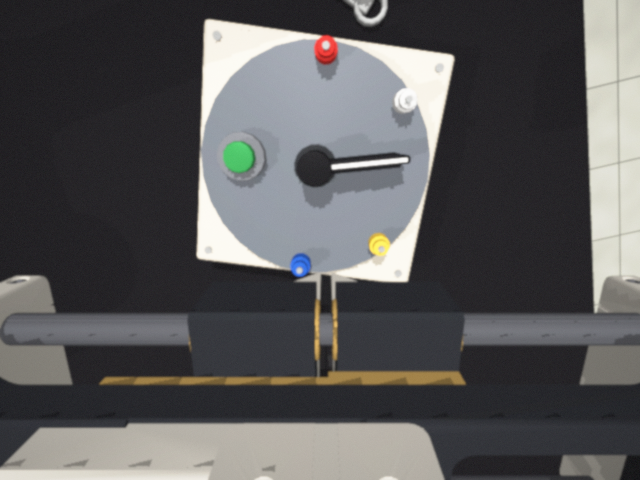

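The wrist view shows the hub at (315,166), the lever line running from (333,164) to (408,159), blue at (300,265), yellow (379,244), white (405,100), red (326,48) and the button at (239,157). I'll cross-check against this view.

```bash
python3 - <<'E'
from h import *
m=dict(np.load("w1.npz")); im=cv2.imread("pics/w1.png")[:,:,::-1].copy()
hsv=cv2.cvtColor(im,cv2.COLOR_RGB2HSV); g=cv2.cvtColor(im,cv2.COLOR_RGB2GRAY)
seeds=dict(blue=(300,265),yellow=(379,244),red=(326,48),white=(405,100),green=(239,157))
pt={k:plane(m,blob(im,k,s,17 if k!='white' else 14)[0],.068 if k=='green' else .063)[:2] for k,s in seeds.items()}
K=('blue','yellow','red','white')
A=np.array([[*(2*pt[k]),1] for k in K]); b=np.array([(pt[k]**2).sum() for k in K])
s=np.linalg.lstsq(A,b,rcond=None)[0]; c=s[:2]; print('c ports',c,np.sqrt(s[2]+c@c))
for k in pt: d=pt[k]-c; print(k,pt[k].round(4),np.degrees(np.arctan2(d[1],d[0])).round(1),np.hypot(*d).round(4))
mk=(g<45).astype(np.uint8); w=np.zeros_like(mk); cv2.circle(w,(315,166),26,1,-1); mk=cv2.morphologyEx(mk&w,cv2.MORPH_OPEN,np.ones((17,17),np.uint8))
ys,xs=np.where(mk); print('hub',plane(m,(xs.mean(),ys.mean()),.086),len(xs))
ys,xs=np.where(g[150:175,335:412]>170); W=np.array([plane(m,(x+335,y+150),.084)[:2] for x,y in zip(xs,ys)],np.float32)
vx,vy,x0,y0=cv2.fitLine(W,cv2.DIST_L2,0,.01,.01).ravel(); e=W-c
print('lever',np.degrees(np.arctan2(vy,vx)),np.degrees(np.arctan2(*e.mean(0)[::-1])),'r',np.hypot(*e.T).max(),'line',x0,y0)
E
```

```text
c ports [0.61682584 0.09614638] 0.09589871561566975
blue [0.5794 0.0069] -112.7 0.0967
yellow [0.6578 0.0108] -64.4 0.0947
red [0.6481 0.1859] 70.8 0.0951
white [0.7068 0.1325] 22.0 0.0971
green [0.5527 0.12  ] 159.6 0.0684
hub [nan nan nan] 0
lever -7.978269 -9.056988686486092 r 0.07841970203727827 line 0.6640085 0.08862527<stdin>:11: RuntimeWarning: Mean of empty slice.
  ret = ret.dtype.type(ret / rcount)
```

Request:
arm_command(
  moves=[
    [[0.04, 0.018, 0.0], [0, 0, -0.05], 0],
    [[0.078, 0.036, 0.0], [0, 0, -0.095], 0],
    [[0.078, 0.036, 0.03], [0, 0, -0.095], 0],
    [[0.078, 0.036, 0.065], [0, 0, -0.095], 0],
    [[0.078, 0.036, 0.095], [0, 0, -0.095], 0],
  ],
)

```text
time: 2.15
tool_pos: [0.6669, 0.1103, 0.106]
tool_rot: [-3.14, 0.001, 1.428]
contact_force: [0.5, 0.6, 0.2]
opening: 0.0003
grip_force: 0.0
```

```bash
python3 - <<'E'
from h import *
from cell import robot
s=robot.observe(); print(s['time'],s['tool_pos'],s['tool_rot'],s['contact_force'],s['opening'])
print(go(s,(.668,.1125,.066),1.43))
im=robot.read_camera("side"); cv2.imwrite("pics/s2.png",cv2.resize(im[100:300,220:460],None,fx=3,fy=3)[:,:,::-1])
E
```

```text
2.15 [0.6668606  0.11034169 0.10597124] [-3.13972232e+00  5.64185059e-04  1.42752759e+00] [0.48277111 0.57127498 0.23937033] 0.0002698624513830284
(array([0.0023, 0.0009, 0.04  ]), array([-0.0019,  0.0006, -0.0025]))
```

View pics/s2.png

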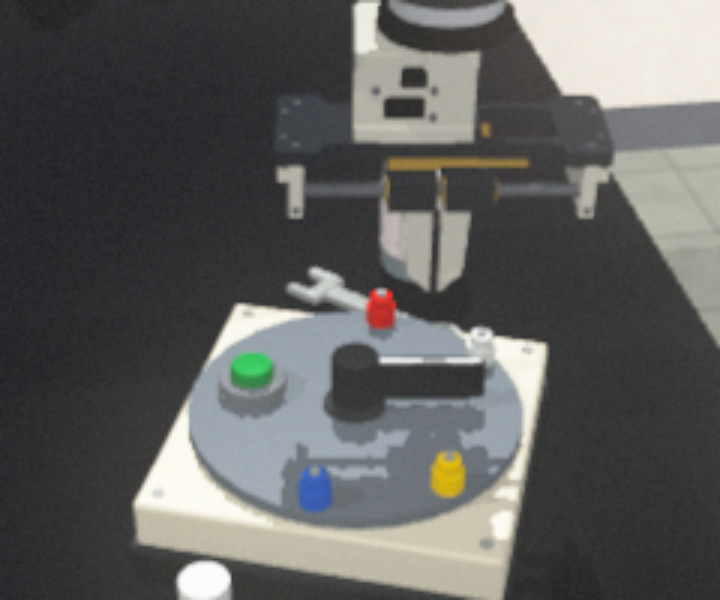

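The side crop shows the closed, tapered fingertips above the dial behind the lever, between white (482,345) and red (380,308). The space below is clear, so I'll descend.

Request:
arm_command(
  moves=[
    [[0.002, 0.001, 0.012], [0, 0, 0], 0],
    [[0.002, 0.001, 0.024], [0, 0, 0], 0],
    [[0.002, 0.001, 0.034], [0, 0, 0], 0],
    [[0.002, 0.001, 0.04], [0, 0, 0], 0],
    [[0.002, 0.001, 0.04], [0, 0, 0], 0],
  ],
)

```text
time: 2.7
tool_pos: [0.6685, 0.1117, 0.0679]
tool_rot: [-3.141, 0.0, 1.427]
contact_force: [-0.4, -0.0, 0.7]
opening: 0.0005
grip_force: 0.0
```

```bash
cat > arc.py <<'E'
# usage: arc.py th1 th2 ... : tool rows for pushing face lever angles (deg)
import sys
from h import *
from cell import robot
c=np.array([.6155,.0958]); s=robot.observe()
print(s['time'],s['tool_pos'].round(4),np.round(s['tool_rot'],4),np.round(s['contact_force'],1),s['opening'])
for t in map(float,sys.argv[1:]):
    a=np.radians(t); u=np.array([np.cos(a),np.sin(a)]); n=np.array([-u[1],u[0]])
    p=c+.05*u+.0155*n; print(t,*go(s,(*p,.066),a+np.pi/2))
E
python3 arc.py -8 -14 -20 -26 -32 -38
```

```text
2.7 [0.6685 0.1117 0.0679] [-3.1408e+00  3.0000e-04  1.4267e+00] [-0.4 -0.   0.7] 0.0005365675143489663
-8.0 [-0.0076 -0.0003  0.0019] [-0.0008  0.0003 -0.0044]
-14.0 [-0.0129  0.0011  0.0019] [-0.0008  0.0003  0.1003]
-20.0 [-0.0184  0.0019  0.0019] [-0.0008  0.0003  0.205 ]
-26.0 [-0.0238  0.0021  0.0019] [-0.0007  0.0004  0.3097]
-32.0 [-0.0293  0.0018  0.0019] [-7.000e-04  4.000e-04  4.144e-01]
-38.0 [-0.0347  0.0009  0.0019] [-7.000e-04  5.000e-04  5.192e-01]
```

Request:
arm_command(
  moves=[
    [[-0.008, 0.0, 0.002], [0, 0, 0], 0],
    [[-0.013, 0.001, 0.002], [0, 0, 0.1], 0],
    [[-0.018, 0.002, 0.002], [0, 0, 0.205], 0],
    [[-0.024, 0.002, 0.002], [0, 0, 0.31], 0],
    [[-0.029, 0.002, 0.002], [0, 0, 0.415], 0],
  ],
)

```text
time: 3.2
tool_pos: [0.667, 0.0818, 0.0672]
tool_rot: [3.14, -0.001, 1.007]
contact_force: [-0.0, 0.0, -0.2]
opening: 0.0006
grip_force: 0.0
```

```bash
python3 arc.py -38 -44 -50 -56 -62; python3 -c "
from h import *
from cell import robot
im=robot.read_camera('scene'); cv2.imwrite('pics/s3.png',cv2.resize(im[200:360,220:420],None,fx=3.5,fy=3.5)[:,:,::-1])"
```

```text
3.2 [0.667  0.0818 0.0672] [ 3.1403e+00 -5.0000e-04  1.0071e+00] [-0.   0.  -0.2] 0.0005677307913722993
-38.0 [-0.0053  0.0003  0.0012] [ 0.0013 -0.0006  0.0995]
-44.0 [-0.0107  0.0011  0.0012] [ 0.0013 -0.0006  0.2042]
-50.0 [-0.0162  0.0013  0.0012] [ 0.0013 -0.0007  0.3089]
-56.0 [-0.0216  0.001   0.0012] [ 0.0012 -0.0008  0.4137]
-62.0 [-0.027   0.0001  0.0012] [ 0.0012 -0.0008  0.5184]
```

View pics/s3.png

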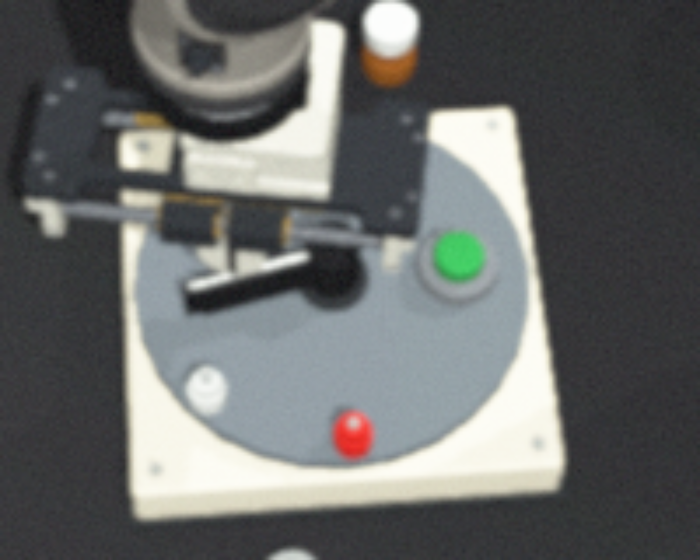

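The lever line still runs from about (274,283) in scene pixels, so it has not moved, and the contact force is zero. I'll check where the fingertip projects.

```bash
python3 - <<'E'
from h import *
from cell import robot
s=robot.observe(); print(s['tool_pos'],s['contact_force'],s['time'])
for n,x,y,w,h in(("scene",220,200,200,160),("side",240,150,200,150)):
    m=robot.camera_model(n); im=robot.read_camera(n)
    for X in (s['tool_pos'],[.6155,.0958,.089]):
        q=P(m)@np.r_[X,1]; q=q[:2]/q[2]; print(n,q.round(1),((q-[x,y])*[3.5 if n=='scene' else 4]*1).round(0))
    if n=="side": cv2.imwrite("pics/d4.png",cv2.resize(im[y:y+h,x:x+w],None,fx=4,fy=4)[:,:,::-1])
E
```

```text
[0.66700943 0.08106087 0.06720634] [ 0.57461732 -0.14133773  0.10956802] 3.25
scene [287.5 279.8] [236. 279.]
scene [316.  269.8] [336. 244.]
side [365.5 229.8] [502. 319.]
side [337.5 218.2] [390. 273.]
```

View pics/d4.png

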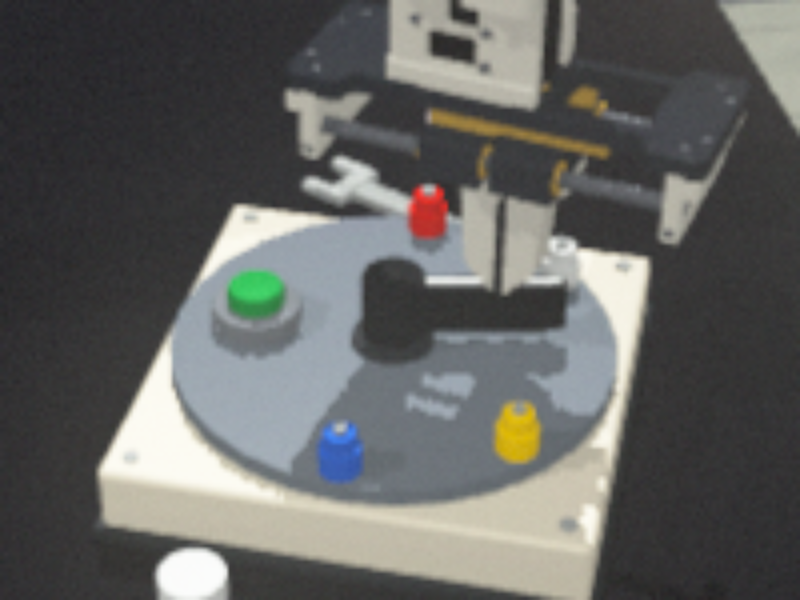

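The side crop shows the finger tip visible at (502,290), about 7 px above its projected position of (502,319). I'll triangulate the visible tip.

```bash
python3 - <<'E'
from h import *
from cell import robot
ms=[robot.camera_model(n) for n in("scene","side")]
b=(240+502/4,150+290/4)
for a in ((215,262),(222,266),(230,270),(236,262)):
    q=(220+a[0]/3.5,200+a[1]/3.5); X=tri(ms,[q,b]); r=[ (lambda v:(v[:2]/v[2]-p).round(1).tolist())(P(m)@np.r_[X,1]) for m,p in zip(ms,(q,b))]
    print(a,X.round(4),r)
# lever now: white line
im=cv2.imread('pics/s3.png',0)
ys,xs=np.where(im[240:310,180:312]>175)
W=np.array([plane(ms[0],(220+(x+180)/3.5,200+(y+240)/3.5),.084)[:2] for x,y in zip(xs,ys)],np.float32)
v=cv2.fitLine(W,cv2.DIST_L2,0,.01,.01).ravel(); print('lever?',np.degrees(np.arctan2(v[1],v[0])),W.min(0),W.max(0))
s=robot.observe(); print(s['joint_efforts'],s['qpos'])
E
```

```text
(215, 262) [0.6725 0.0773 0.0854] [[2.3, -0.4], [3.7, 0.4]]
(222, 266) [0.6711 0.08   0.0839] [[1.6, -0.3], [2.6, 0.3]]
(230, 270) [0.6694 0.0829 0.0824] [[0.8, -0.1], [1.4, 0.2]]
(236, 262) [0.6664 0.0806 0.0846] [[0.1, -0.0], [0.1, 0.0]]
lever? -17.043098 [0.6317242 0.0657109] [0.6940547 0.0940959]
[-3.85600487e-01 -6.01391816e+01 -2.30985492e+01  3.13331082e-02
 -2.50484637e-02  4.17997213e-01] [ 8.56235854e-03  7.27814759e-01  1.24824748e+00 -2.02862118e-04
  1.16442014e+00  5.66272973e-01]
```

```bash
python3 - <<'E'
from h import *
from cell import robot
m=robot.camera_model("side"); q=P(m)@np.array([.6669,.1103,.106,1]); q=q[:2]/q[2]; print('s2 tcp in crop',(q-[220,100])*3)
w=dict(np.load('w1.npz')); R=Ro.from_euler('xyz',[-3.1408,0,1.3345]); T=np.array([.6148,.0448,.2029])
for d in (0,-.017,-.019):
    q=P(w)@np.r_[T+R.apply([0,0,d]),1]; print('w1',d,q[:2]/q[2])
gam=lambda i:(255*(i/255.)**.45).astype(np.uint8)
sc=robot.read_camera("scene"); wr=robot.read_camera("wrist"); sd=robot.read_camera("side")
a=cv2.resize(sc[235:310,255:345],(400,300),interpolation=cv2.INTER_CUBIC)
b=cv2.resize(sd[185:260,320:410],(400,300),interpolation=cv2.INTER_CUBIC)
s2=cv2.imread('pics/s2.png')[:,:,::-1]; c=cv2.resize(s2[200:380,340:556],(400,300))
d=cv2.resize(wr,(400,300))
cv2.imwrite('pics/comp.png',gam(np.vstack([np.hstack([a,b]),np.hstack([c,d])]))[:,:,::-1])
E
```

```text
s2 tcp in crop [429.72322356 312.66599753]
w1 0 [326.44573576 275.31747706]
w1 -0.017 [326.49761223 287.78358415]
w1 -0.019 [326.50434809 289.40223521]
```

View pics/comp.png

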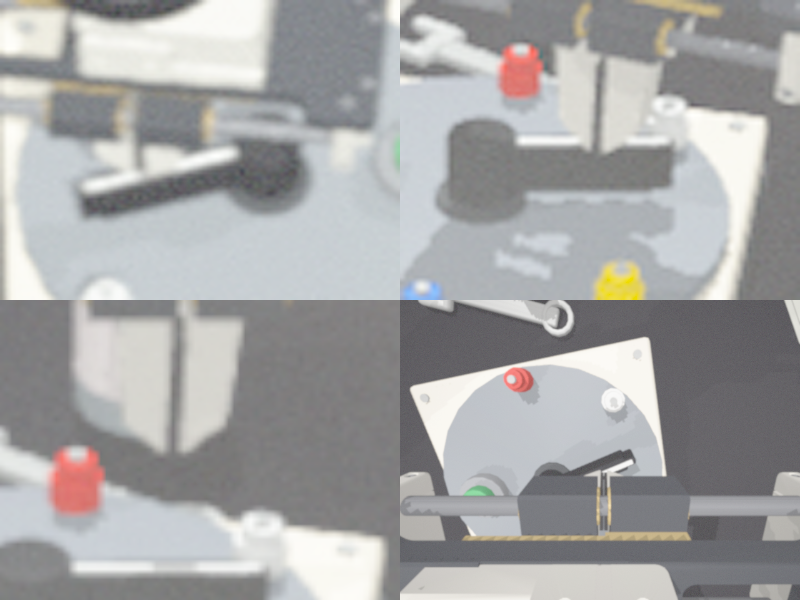

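The composite shows the light fingertip past the lever on its −y side, at a true height of about 0.084 m. The tip really stands about 17 mm higher than reported, so it swept just over the blade and the lever did not move. I'll go back over it and come down lower, to a reported z of 0.056, which is safe under either reading.

```bash
python3 - <<'E'
from h import *
from cell import robot
s=robot.observe(); print(s['time'],s['tool_pos'])
print(go(s,(.668,.1125,.10),1.43))
E
```

```text
3.5 [0.66680342 0.08287006 0.06670895]
(array([ 0.0258, -0.0146, -0.0333]), array([ 6.000e-04, -2.000e-04, -4.162e-01]))
```

Request:
arm_command(
  moves=[
    [[0, 0, -0.03], [0, 0, 0], 0],
    [[0.006, -0.003, -0.033], [0, 0, -0.11], 0],
    [[0.013, -0.007, -0.033], [0, 0, -0.21], 0],
    [[0.019, -0.011, -0.033], [0, 0, -0.32], 0],
    [[0.026, -0.015, -0.033], [0, 0, -0.415], 0],
  ],
)

```text
time: 4.0
tool_pos: [0.6677, 0.1133, 0.0996]
tool_rot: [3.141, 0.0, 1.433]
contact_force: [0.2, -0.2, 0.5]
opening: 0.0007
grip_force: 0.0
```

Request:
arm_command(
  moves=[
    [[0, 0, 0.015], [0, 0, 0], 0],
    [[0, 0, 0.027], [0, 0, 0], 0],
    [[0, 0, 0.035], [0, 0, 0], 0],
    [[0, 0, 0.04], [0, 0, 0], 0],
    [[0, 0, 0.044], [0, 0, 0], 0],
  ],
)

```text
time: 4.5
tool_pos: [0.6677, 0.1126, 0.0549]
tool_rot: [-3.141, 0.0, 1.427]
contact_force: [-0.3, -0.6, -0.7]
opening: 0.0005
grip_force: 0.0
```

```bash
sed -i 's/,\.066)/,.056)/' arc.py; python3 arc.py -8 -14 -20 -26 -32
```

```text
4.5 [0.6677 0.1126 0.0549] [-3.1412e+00  2.0000e-04  1.4267e+00] [-0.3 -0.6 -0.7] 0.0005456533264672432
-8.0 [-0.0084  0.0007 -0.0011] [-0.0004  0.0002 -0.0044]
-14.0 [-0.0137  0.0021 -0.0011] [-0.0004  0.0002  0.1003]
-20.0 [-0.0192  0.0029 -0.0011] [-4.00e-04  2.00e-04  2.05e-01]
-26.0 [-0.0246  0.0031 -0.0011] [-3.000e-04  2.000e-04  3.097e-01]
-32.0 [-0.0301  0.0028 -0.0011] [-3.000e-04  3.000e-04  4.144e-01]
```

Request:
arm_command(
  moves=[
    [[-0.008, 0.001, -0.001], [0, 0, 0], 0],
    [[-0.014, 0.002, -0.001], [0, 0, 0.1], 0],
    [[-0.019, 0.003, -0.001], [0, 0, 0.205], 0],
    [[-0.025, 0.003, -0.001], [0, 0, 0.31], 0],
    [[-0.03, 0.003, -0.001], [0, 0, 0.415], 0],
  ],
)

```text
time: 5.0
tool_pos: [0.6667, 0.0826, 0.0568]
tool_rot: [3.141, -0.001, 1.007]
contact_force: [0.4, 3.1, -1.8]
opening: 0.0005
grip_force: 1.4
```

```bash
python3 arc.py -38 -44 -50 -56 -62; cat > lev.py <<'E'
from h import *
from cell import robot
import sys
m=robot.camera_model("scene"); im=robot.read_camera("scene"); cv2.imwrite(sys.argv[1],im[:,:,::-1])
g=cv2.cvtColor(im,cv2.COLOR_RGB2GRAY); hs=cv2.cvtColor(im,cv2.COLOR_RGB2HSV)
c=np.array([.6155,.0958])
# black blade+hub pixels on dial: principal direction at z .071
r=np.array([[*plane(m,(x,y),.078)[:2],x,y] for y in range(225,335) for x in range(255,385) if g[y,x]<40])
d=r[:,:2]-c; R=np.hypot(*d.T); k=(R>.025)&(R<.08); a=np.degrees(np.arctan2(d[k,1],d[k,0])); h,e=np.histogram(a,bins=36,range=(-180,180))
print([(int(e[i]),int(h[i])) for i in np.argsort(-h)[:6]])
E
python3 lev.py pics/s5.png
```

```text
5.0 [0.6667 0.0826 0.0568] [ 3.1414e+00 -1.3000e-03  1.0071e+00] [ 0.4  3.1 -1.8] 0.00047301255047691305
-38.0 [-0.0057  0.001   0.0007] [ 0.0001 -0.0014  0.0996]
-44.0 [-0.0111  0.0018  0.0007] [ 0.     -0.0014  0.2043]
-50.0 [-0.0166  0.002   0.0007] [-0.     -0.0014  0.309 ]
-56.0 [-0.0221  0.0017  0.0007] [-1.000e-04 -1.400e-03  4.137e-01]
-62.0 [-0.0275  0.0008  0.0007] [-2.000e-04 -1.400e-03  5.185e-01]
[(-20, 4), (-10, 1), (-180, 0), (-170, 0), (-140, 0), (-130, 0)]
```

There is now 3 N of push against the lever. I'll continue along the arc.

Request:
arm_command(
  moves=[
    [[-0.006, 0.001, 0.001], [0, 0, 0.1], 0],
    [[-0.011, 0.002, 0.001], [0, 0, 0.205], 0],
    [[-0.017, 0.002, 0.001], [0, 0, 0.31], 0],
    [[-0.022, 0.002, 0.001], [0, 0, 0.415], 0],
    [[-0.027, 0.001, 0.001], [0, 0, 0.52], 0],
  ],
)

```text
time: 5.55
tool_pos: [0.654, 0.0592, 0.0566]
tool_rot: [3.141, -0.003, 0.489]
contact_force: [2.4, 2.9, 0.5]
opening: 0.0003
grip_force: 1.4
```

```bash
python3 arc.py -68 -74 -80 -86 -92; python3 -c "
from h import *
from cell import robot
a=robot.read_camera('scene')[215:335,245:405];b=robot.read_camera('side')[165:285,260:420]
cv2.imwrite('pics/c6.png',np.hstack([cv2.resize(x,(400,300),interpolation=cv2.INTER_CUBIC) for x in(a,b)])[:,:,::-1])"
```

```text
5.55 [0.654  0.0592 0.0566] [ 3.1406 -0.0032  0.4894] [2.4 2.9 0.5] 0.00031887799033676015
-68.0 [-0.0067  0.0009  0.0005] [ 0.0008 -0.0032  0.1054]
-74.0 [-0.0121  0.0017  0.0005] [ 0.0007 -0.0033  0.2101]
-80.0 [-0.0176  0.0019  0.0005] [ 0.0005 -0.0033  0.3148]
-86.0 [-0.023   0.0016  0.0005] [ 3.000e-04 -3.300e-03  4.195e-01]
-92.0 [-0.0284  0.0006  0.0005] [ 1.000e-04 -3.400e-03  5.243e-01]
```

View pics/c6.png

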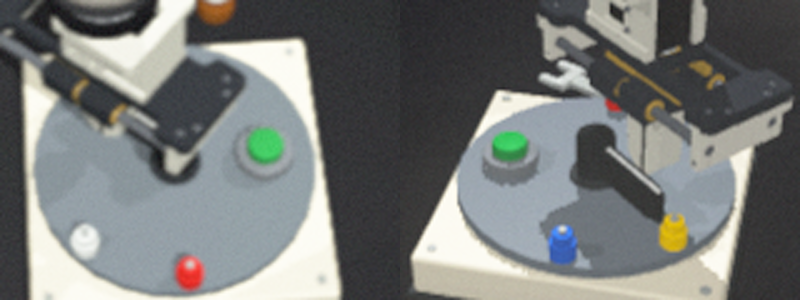

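The side half shows the lever being pushed round and nearing yellow (675,232), with the finger behind it. I'll keep going.

Request:
arm_command(
  moves=[
    [[-0.007, 0.001, 0.001], [0, 0, 0.105], 0],
    [[-0.012, 0.002, 0.001], [0, 0, 0.21], 0],
    [[-0.018, 0.002, 0.001], [0, 0, 0.315], 0],
    [[-0.023, 0.002, 0.001], [0, 0, 0.42], 0],
    [[-0.028, 0.001, 0.001], [0, 0, 0.525], 0],
  ],
)

```text
time: 6.15
tool_pos: [0.6302, 0.045, 0.0556]
tool_rot: [3.142, -0.004, -0.033]
contact_force: [3.1, 0.7, 1.9]
opening: 0.0003
grip_force: 1.5
```

```bash
python3 arc.py -96 -100 -103 -105 -107; cat > ls.py <<'E'
from h import *
from cell import robot
import sys
m=robot.camera_model("side"); im=robot.read_camera("side"); cv2.imwrite(sys.argv[1],im[:,:,::-1])
g=cv2.cvtColor(im,cv2.COLOR_RGB2HSV); c=np.array([.6155,.0958])
pts=[]
for y in range(205,275):
  for x in range(290,400):
    if im[y,x].min()>135+0*y and g[y,x,1]<45:
      w=plane(m,(x,y),.084)[:2]; e=w-c; r=np.hypot(*e); a=np.degrees(np.arctan2(e[1],e[0]))
      if .02<r<.08 and -150<a<-50: pts.append((*w,im[y,x].min(),x,y))
p=np.array(pts); print(len(p),p[:,2].min(),p[:,2].max(),np.median(p[:,2]))
for th in (150,170,190):
    q=p[p[:,2]>th]
    if len(q)<8: continue
    v=cv2.fitLine(q[:,:2].astype(np.float32),cv2.DIST_HUBER,0,.001,.001).ravel(); d=-v[:2]*np.sign(v[1])
    e=q[:,:2].mean(0)-c
    print(th,len(q),'line',np.degrees(np.arctan2(d[1],d[0])).round(1),'from c',np.degrees(np.arctan2(e[1],e[0])).round(1),'px',q[:,3:].min(0),q[:,3:].max(0))
b=blob(im,'blue',(325,263))[0]; w=plane(m,b,.061)[:2]; e=w-c; print('blue',w,np.degrees(np.arctan2(e[1],e[0])))
E
python3 ls.py pics/sd7.png
```

```text
6.15 [0.6302 0.045  0.0556] [ 3.1416 -0.0039 -0.0331] [3.1 0.7 1.9] 0.0003451421102849357
-96.0 [-0.0045  0.0007 -0.0005] [-0.0001 -0.0039  0.0716]
-100.0 [-0.0081  0.0014 -0.0005] [-0.0003 -0.0039  0.1414]
-103.0 [-0.0108  0.0017 -0.0005] [-0.0004 -0.0039  0.1938]
-105.0 [-0.0126  0.0019 -0.0005] [-0.0004 -0.0038  0.2287]
-107.0 [-0.0144  0.002  -0.0005] [-0.0005 -0.0038  0.2636]
666 136.0 201.0 160.0
150 586 line -2.4 from c -97.3 px [307. 225.] [370. 246.]
170 13 line -75.3 from c -93.4 px [335. 235.] [347. 245.]
blue [0.57914909 0.00121318] -111.02239646640417
```

Request:
arm_command(
  moves=[
    [[-0.0045, 0.0005, 0], [0, 0, 0.07], 0],
    [[-0.008, 0.0015, 0], [0, 0, 0.14], 0],
    [[-0.011, 0.0015, 0], [0, 0, 0.195], 0],
    [[-0.0125, 0.002, 0], [0, 0, 0.23], 0],
    [[-0.0145, 0.002, 0], [0, 0, 0.265], 0],
  ],
)

```text
time: 6.7
tool_pos: [0.6155, 0.0432, 0.0554]
tool_rot: [-3.141, -0.003, -0.294]
contact_force: [3.8, -0.6, 1.3]
opening: 0.0007
grip_force: 1.3
```

Request:
arm_command(
  moves=[
    [[0, 0, 0], [0, 0, 0], 0],
    [[0.01, 0, 0], [0, 0, 0], 0],
    [[0.02, 0, 0], [0, 0, 0], 0],
    [[0.02, 0, -0.04], [0, 0, 0], 0],
    [[0.02, 0, -0.08], [0, 0, 0], 0],
  ],
)

```text
time: 7.2
tool_pos: [0.6326, 0.0373, 0.1335]
tool_rot: [3.14, 0.005, -0.296]
contact_force: [-0.1, -0.2, 0.4]
opening: 0.0007
grip_force: 0.0
```

```bash
python3 - <<'E'
from h import *
from cell import robot
s=robot.observe(); print(s['time'],s['tool_pos'],s['tool_rot'],s['qpos'][5],s['contact_force'])
m=robot.camera_model("wrist"); c=-np.array(m['R']).T@m['t']; print('cam',c, 'view',np.array(m['R'])[2])
# tool pose that keeps lever centre in view as in w1: project hub/blue/tip now
for X in([.6155,.0958,.084],[.58,.006,.063]):
    q=P(m)@np.r_[X,1]; print(q[:2]/q[2])
E
```

```text
7.2 [0.63258398 0.03733308 0.13345075] [ 3.14006293  0.00481506 -0.29551009] 1.8047194814769292 [-0.06856535 -0.15155089  0.36176417]
cam [0.70306713 0.01628361 0.31478918] view [-0.26509168  0.07905182 -0.96097722]
[255.07088785 291.47833761]
[383.08055783 289.0951738 ]
```

Request:
arm_command(
  moves=[
    [[0, 0, -0.035], [0, 0, 0], 0],
    [[-0.025, 0, -0.07], [0, 0, 0], 0],
    [[-0.06, 0, -0.07], [0, 0, 0], 0],
    [[-0.1, 0, -0.07], [0, 0, 0], 0],
    [[-0.1, 0, -0.07], [0, 0, 0], 0],
  ],
)

```text
time: 7.7
tool_pos: [0.5331, 0.0683, 0.2041]
tool_rot: [3.14, 0.005, -0.294]
contact_force: [-0.1, 0.2, 0.2]
opening: 0.0006
grip_force: 0.0
```

```bash
cat > wl.py <<'E'
from h import *
from cell import robot
import sys
s=robot.observe(); print(s['time'],s['tool_pos'],s['tool_rot'])
m=robot.camera_model("wrist"); im=robot.read_camera("wrist"); cv2.imwrite(sys.argv[1],im[:,:,::-1])
np.savez(sys.argv[1][:-3]+'npz',**{k:np.array(v) for k,v in m.items()})
pj=lambda X:(lambda q:q[:2]/q[2])(P(m)@np.r_[X,1])
pt={}
for k,X in dict(blue=(.5795,.005,.063),yellow=(.659,.009,.063),red=(.649,.187,.063),white=(.707,.132,.063),green=(.553,.119,.068)).items():
    q=pj(X).round().astype(int).tolist()
    try: b=blob(im,k,tuple(q),20 if k!='white' else 14); pt[k]=plane(m,b[0],.068 if k=='green' else .062)[:2]; print(k,q,b[0].round(1),b[1][4],pt[k].round(4))
    except Exception as e: print(k,q,'-')
c=np.array([.6162,.096]); g=cv2.cvtColor(im,cv2.COLOR_RGB2GRAY); 
W=[];T=[]
for y in range(480):
  for x in range(640):
    if g[y,x]>195:
      w=plane(m,(x,y),.084)[:2]; e=w-c; r=np.hypot(*e); a=np.degrees(np.arctan2(e[1],e[0]))
      if .018<r<.083 and -135<a<-85: W.append(w); T.append((x,y))
W=np.array(W,np.float32); T=np.array(T)
v=cv2.fitLine(W,cv2.DIST_HUBER,0,.001,.001).ravel(); d=-v[:2]*np.sign(v[1]); o=v[2:]
print('line',len(W),T.min(0),T.max(0),'dir',np.degrees(np.arctan2(d[1],d[0])),'off c mm',1e3*np.cross(d,c-o))
if 'blue' in pt: print('blue from c',np.degrees(np.arctan2(*(pt['blue']-c)[::-1])),'blue off line mm (+ = CCW)',1e3*np.cross(d,pt['blue']-o))
E
python3 -W ignore wl.py pics/w8.png
```

```text
7.7 [0.53307587 0.0683187  0.20414048] [ 3.14025467  0.00516415 -0.29386403]
blue [378, 150] [375.7 149. ] 194 [0.5807 0.0065]
yellow [349, 58] [349.8  59.8] 407 [0.6577 0.009 ]
red [160, 134] [161.8 134.6] 452 [0.648  0.1858]
white [191, 44] [189.8  43.9] 519 [0.7079 0.1334]
green [267, 215] [266.6 214.9] 630 [0.553  0.1196]
line 347 [287 140] [359 149] dir -110.87619 off c mm -0.006521006459835055
blue from c -111.64990108612679 blue off line mm (+ = CCW) -1.3070867726248867
```

```bash
python3 - <<'E'
import cv2
im=cv2.imread('pics/w8.png'); cv2.imwrite('pics/w8c.png',cv2.resize(im[90:220,235:408],(798,600),interpolation=cv2.INTER_CUBIC))
E
```

```text
(no output)
```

View pics/w8c.png

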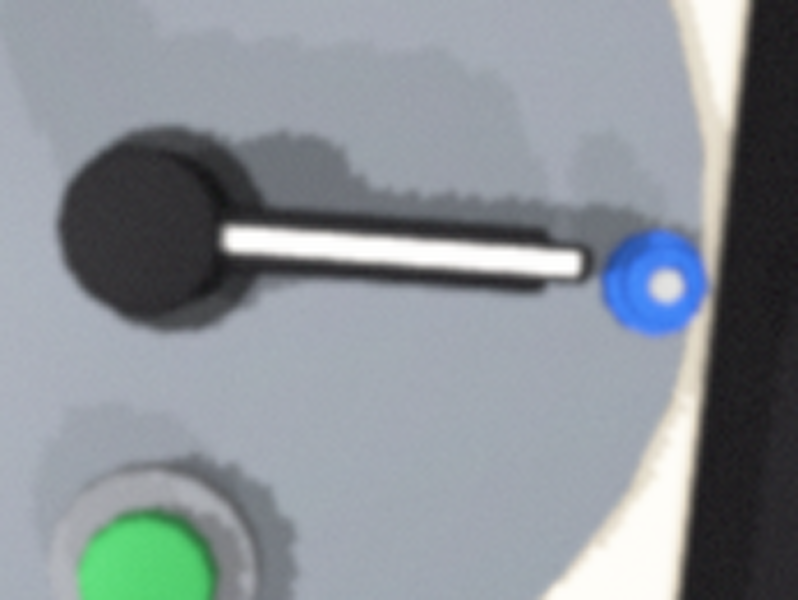

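The crop shows the lever nearly aligned, with its line from (220,240) to (582,265). Blue is at (655,283) with its steel tip at (665,285), so the lever sits slightly short (CCW). I'll refine the angle with a better blue mask.

```bash
python3 -W ignore - <<'E'
from h import *
m=dict(np.load('pics/w8.npz')); im=cv2.imread('pics/w8.png').astype(int)
mk=((im[:,:,0]-im[:,:,2])>70).astype(np.uint8); w=np.zeros_like(mk); cv2.circle(w,(377,151),18,1,-1); mk&=w
co=max(cv2.findContours(mk,cv2.RETR_EXTERNAL,cv2.CHAIN_APPROX_NONE)[0],key=cv2.contourArea); (x,y),r=cv2.minEnclosingCircle(co)
mo=cv2.moments(co); cen=(mo['m10']/mo['m00'],mo['m01']/mo['m00']); print((x,y),r,cen)
tip=(235+665/4.613,90+285/4.613)
for c in([.6162,.096],[.6155,.0958],[.6168,.0961]):
    c=np.array(c); f=lambda p,z:np.degrees(np.arctan2(*(plane(m,p,z)[:2]-c)[::-1])).round(2)
    a=[(287,144.5)]
    print(c,'foot/body',f(cen,.061),f((x,y),.061),'tip',f(tip,.075),np.hypot(*(plane(m,tip,.075)[:2]-c)),'lever tip',f((235+575/4.613,90+264/4.613),.084))
print('hub top centre',plane(m,(235+140/4.613,90+225/4.613),.089))
E
```

```text
(376.52899169921875, 150.81884765625) 11.55812931060791 (376.4429530201342, 150.94809843400446)
[0.6162 0.096 ] foot/body -112.62 -112.55 tip -112.71 0.09772804098878153 lever tip -111.11
[0.6155 0.0958] foot/body -112.28 -112.21 tip -112.38 0.09727495507979524 lever tip -110.69
[0.6168 0.0961] foot/body -112.92 -112.85 tip -113.01 0.09805328564309562 lever tip -111.49
hub top centre [0.61671756 0.09443899 0.089     ]
```

The lever is about 1.6° short of blue. A fine nudge will correct it, going back behind the lever the same way.

Request:
arm_command(
  moves=[
    [[0.04, 0, 0], [0, 0, 0], 0],
    [[0.08, 0, 0], [0, 0, 0], 0],
    [[0.1, 0, 0], [0, 0, 0], 0],
    [[0.1, 0, 0.035], [0, 0, 0], 0],
    [[0.1, 0, 0.07], [0, 0, 0], 0],
  ],
)

```text
time: 8.25
tool_pos: [0.6358, 0.0366, 0.1335]
tool_rot: [-3.141, -0.003, -0.297]
contact_force: [0.6, -0.0, -1.3]
opening: 0.0006
grip_force: 0.0
```

Request:
arm_command(
  moves=[
    [[0, 0, 0.03], [0, 0, 0.03], 0],
    [[0, 0, 0.055], [0, 0, 0.03], 0],
    [[0, 0, 0.07], [0, 0, 0.03], 0],
    [[0, 0, 0.078], [0, 0, 0.03], 0],
    [[0, 0, 0.078], [0, 0, 0.03], 0],
  ],
)

```text
time: 8.75
tool_pos: [0.6334, 0.0374, 0.0549]
tool_rot: [3.141, 0.002, -0.328]
contact_force: [1.1, 0.6, -0.8]
opening: 0.0005
grip_force: 0.0
```

```bash
python3 arc.py -107 -108 -108.7 -109.5
```

```text
8.75 [0.6334 0.0374 0.0549] [ 3.1408e+00  2.0000e-03 -3.2760e-01] [ 1.1  0.6 -0.8] 0.0005074451352956468
-107.0 [-0.0187 -0.0001 -0.0011] [ 0.0007  0.002  -0.0309]
-108.0 [-0.0196  0.0002 -0.0011] [ 0.0008  0.002  -0.0134]
-108.7 [-0.0202  0.0004 -0.0011] [ 0.0008  0.002  -0.0012]
-109.5 [-0.0209  0.0006 -0.0011] [0.0008 0.002  0.0128]
```

Request:
arm_command(
  moves=[
    [[-0.01, 0, 0], [0, 0, 0], 0],
    [[-0.017, 0, 0], [0, 0, 0], 0],
    [[-0.02, 0, 0], [0, 0, 0], 0],
    [[-0.0215, 0, 0], [0, 0, 0], 0],
    [[-0.0215, 0, 0], [0, 0, 0], 0],
  ],
)

```text
time: 9.25
tool_pos: [0.6138, 0.0445, 0.0572]
tool_rot: [-3.141, -0.002, -0.328]
contact_force: [2.4, -1.0, 0.3]
opening: 0.0003
grip_force: 1.1
```

Request:
arm_command(
  moves=[
    [[0.01, 0, 0], [0, 0, 0], 0],
    [[0.02, 0, 0], [0, 0, 0], 0],
    [[0.02, 0, -0.04], [0, 0, 0], 0],
    [[0.02, 0, -0.08], [0, 0, 0], 0],
    [[0.02, 0, -0.12], [0, 0, 0], 0],
  ],
)

```text
time: 9.75
tool_pos: [0.632, 0.0381, 0.1774]
tool_rot: [3.141, 0.001, -0.328]
contact_force: [1.5, -0.1, 0.2]
opening: 0.0002
grip_force: 0.0
```

Request:
arm_command(
  moves=[
    [[-0.03, 0, -0.03], [0, 0, 0], 0],
    [[-0.06, 0, -0.03], [0, 0, 0], 0],
    [[-0.1, 0, -0.03], [0, 0, 0], 0],
    [[-0.1, 0, -0.03], [0, 0, 0], 0],
    [[-0.1, 0, -0.03], [0, 0, 0], 0],
  ],
)

```text
time: 10.25
tool_pos: [0.5375, 0.0706, 0.207]
tool_rot: [-3.141, -0.001, -0.328]
contact_force: [0.5, 0.2, -0.2]
opening: 0.0003
grip_force: 0.0
```

```bash
sed -i "s/^c=np.array(\[.6162.*; g=/from h import *\nbg=im.astype(int); mk=((bg[:,:,2]-bg[:,:,0])>70).astype(np.uint8); w0=np.zeros_like(mk); cv2.circle(w0,tuple(pj((.5795,.005,.063)).round().astype(int).tolist()),20,1,-1); mo=cv2.moments(mk\&w0,True); pt['blue']=plane(m,(mo['m10']\/mo['m00'],mo['m01']\/mo['m00']),.061)[:2]\nc=np.array([.6162,.096]); g=/" wl.py; python3 -W ignore wl.py pics/w9.png; python3 -c "
from cell import robot
from h import *
print(go(robot.observe(),(.553,.1195,.12),-.3))"
```

```text
10.25 [0.53747139 0.07060709 0.20698002] [-3.14144875e+00 -8.26941177e-04 -3.27592213e-01]
blue [379, 153] [376.7 151.8] 189 [0.581  0.0065]
yellow [348, 64] [348.6  65.4] 383 [0.6577 0.0089]
red [164, 145] [166.2 145.1] 424 [0.6482 0.1858]
white [193, 56] [191.5  56.1] 513 [0.7077 0.1332]
green [272, 220] [271.4 220.6] 618 [0.5529 0.1195]
line 348 [289 147] [361 155] dir -112.65511 off c mm -0.0173650841871556
blue from c -112.57069721453863 blue off line mm (+ = CCW) 0.12560688587586952
(array([-0.002 , -0.0513,  0.0869]), array([-0.0003, -0.0013, -0.0281]))
```

The lever is now at -112.7° against blue at -112.6°, so it is aligned. Next is the button.

Request:
arm_command(
  moves=[
    [[-0.001, -0.025, 0], [0, 0, 0], 0],
    [[-0.002, -0.051, 0], [0, 0, 0], 0],
    [[-0.002, -0.051, 0.04], [0, 0, 0], 0],
    [[-0.002, -0.051, 0.08], [0, 0, 0], 0],
    [[-0.002, -0.051, 0.115], [0, 0, 0], 0],
  ],
)

```text
time: 10.8
tool_pos: [0.5529, 0.1192, 0.0893]
tool_rot: [3.141, 0.0, -0.328]
contact_force: [-0.9, -0.0, -1.0]
opening: 0.0002
grip_force: 0.0
```

Request:
arm_command(
  moves=[
    [[0, 0, 0.008], [0, 0, 0], 0],
    [[0, 0, 0.014], [0, 0, 0], 0],
    [[0, 0, 0.02], [0, 0, 0], 0],
    [[0, 0, 0.024], [0, 0, 0], 0],
    [[0, 0, 0.026], [0, 0, 0], 0],
  ],
)

```text
time: 11.3
tool_pos: [0.5525, 0.1194, 0.0662]
tool_rot: [-3.141, -0.002, -0.328]
contact_force: [-1.4, 0.3, -1.1]
opening: 0.0006
grip_force: 0.0
```

```bash
python3 arc.py
```

```text
11.3 [0.5525 0.1194 0.0662] [-3.1409e+00 -1.7000e-03 -3.2830e-01] [-1.4  0.3 -1.1] 0.0005801325142661981
```

Request:
arm_command(
  moves=[
    [[0, 0, 0.004], [0, 0, 0], 0],
    [[0, 0, 0.008], [0, 0, 0], 0],
    [[0, 0, 0.011], [0, 0, 0], 0],
    [[0, 0, 0.014], [0, 0, 0], 0],
    [[0, 0, 0.016], [0, 0, 0], 0],
  ],
)

```text
time: 11.8
tool_pos: [0.5516, 0.1194, 0.0491]
tool_rot: [3.141, 0.0, -0.328]
contact_force: [-1.1, 0.4, -0.3]
opening: 0.0003
grip_force: 0.0
```

Request:
arm_command(
  moves=[
    [[0, 0, 0.001], [0, 0, 0], 0],
    [[0, 0, 0.002], [0, 0, 0], 0],
    [[0, 0, 0.003], [0, 0, 0], 0],
    [[0, 0, 0.004], [0, 0, 0], 0],
    [[0, 0, 0.004], [0, 0, 0], 0],
  ],
)

```text
time: 12.3
tool_pos: [0.5517, 0.1194, 0.0455]
tool_rot: [3.142, -0.0, -0.328]
contact_force: [-1.9, -0.7, 3.5]
opening: 0.0002
grip_force: 1.7
```

Request:
arm_command(
  moves=[
    [[0, 0, 0.001], [0, 0, 0], 0],
    [[0, 0, 0.002], [0, 0, 0], 0],
    [[0, 0, 0.003], [0, 0, 0], 0],
    [[0, 0, 0.004], [0, 0, 0], 0],
    [[0, 0, 0.004], [0, 0, 0], 0],
  ],
)

```text
time: 12.8
tool_pos: [0.5518, 0.1194, 0.0428]
tool_rot: [-3.141, -0.001, -0.328]
contact_force: [-5.7, -1.0, 15.2]
opening: 0.0008
grip_force: 7.3
```

Request:
arm_command(
  moves=[
    [[0, 0, 0.0005], [0, 0, 0], 0],
    [[0, 0, 0.001], [0, 0, 0], 0],
    [[0, 0, 0.001], [0, 0, 0], 0],
    [[0, 0, 0.001], [0, 0, 0], 0],
    [[0, 0, 0.001], [0, 0, 0], 0],
  ],
)

```text
time: 13.3
tool_pos: [0.5518, 0.1194, 0.0426]
tool_rot: [-3.141, -0.001, -0.328]
contact_force: [-8.1, -1.0, 21.0]
opening: 0.0005
grip_force: 10.7
```

Request:
arm_command(
  moves=[
    [[0, 0, -0.005], [0, 0, 0], 0],
    [[0, 0, -0.012], [0, 0, 0], 0],
    [[0, 0, -0.03], [0, 0, 0], 0],
    [[0, 0, -0.07], [0, 0, 0], 0],
    [[0, 0, -0.11], [0, 0, 0], 0],
  ],
)

```text
time: 13.8
tool_pos: [0.5513, 0.1193, 0.1507]
tool_rot: [3.141, 0.002, -0.328]
contact_force: [0.8, 0.2, -0.2]
opening: 0.0008
grip_force: 0.0
```

Request:
arm_command(
  moves=[
    [[0, 0.02, -0.04], [0, 0, 0], 0],
    [[0, 0.045, -0.055], [0, 0, 0], 0],
    [[0, 0.05, -0.055], [0, 0, 0], 0],
    [[0, 0.05, -0.055], [0, 0, 0], 0],
    [[0, 0.05, -0.055], [0, 0, 0], 0],
  ],
)

```text
time: 14.3
tool_pos: [0.5352, 0.0726, 0.2039]
tool_rot: [3.141, 0.002, -0.328]
contact_force: [0.6, -0.0, -0.1]
opening: 0.0006
grip_force: 0.0
```

```bash
python3 -W ignore wl.py pics/w10.png
```

```text
14.3 [0.53515469 0.07258541 0.20392056] [ 3.14117223e+00  2.37308657e-03 -3.28375902e-01]
blue [381, 149] [378.5 148.4] 199 [0.5807 0.0066]
yellow [350, 58] [349.9  60.4] 399 [0.6577 0.0091]
red [163, 141] [165.2 141.7] 442 [0.6481 0.1859]
white [192, 51] [190.5  51.1] 508 [0.7076 0.1334]
green [272, 218] [271.7 218. ] 634 [0.5529 0.1196]
line 350 [290 143] [362 152] dir -112.71 off c mm -0.08562795395217898
blue from c -112.51135178433655 blue off line mm (+ = CCW) 0.25099335490531494
```

The press bottomed out solidly (15 to 21 N with no further travel) and was released. The lever is still on blue, so I'll hand the job in.

```bash
python3 -c "
from cell import robot
print(robot.hand_in())"
```

```text
the job is handed in; nothing more can be done
None
```

I pushed the lever round to the blue port (about 0.2° off by the last wrist-camera measurement), then pressed the green button down to its stop and released it, and handed the job in at about 14 s; on the first try the fingers passed just over the lever without moving it.

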